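# Fit the guide strip in the soap-cutting frame

## Task

Slide the thin metal strip out over the far edge of the dark wooden slab until its end can be gripped, carry it over to the open wooden mould, lay it flat across the mould's two long walls with its middle over the opening, and let go. Then take it again round its middle, set it flat and fully down in both saddles of the cutting frame, and once it is seated push the frame's catch past its centre so that it drops over the strip. Leave the jar, the cup and the piece of soap where they stand.

Things in the scene. Friction and masses are not known exactly. Their poses are not given: they have to be found in the camera images.
- strip: Flat bare aluminium strip, 200 x 40 x 3 mm, about 75 g, loose, small dark dot near each end, ends alike. Origin: centre of its underside; x along its length (at first away from the robot within 0.4 rad), y across, z up. Too thin to grip while flat on a surface; overhanging, it is gripped across its 40 mm width. Closed fingertips pressing on it (5 to 15 N) drag it along.
- slab: Thick dark wooden slab, 220 (x) x 150 (y) x 40 mm high, fixed; the strip lies on it. Origin: centre of its underside; x points away from the robot (yaw within 0.2 rad), so the far edge, which the strip is slid over, is 110 mm from the centre along +x.
- mould: Empty open-topped pale wooden soap mould, outside 90 (x) x 180 (y) x 70 mm high, walls 8 mm, fixed. Origin: centre of its underside; x away from the robot (yaw within 0.2 rad). The strip is laid along its x on the rims of the two 180 mm long walls (x = -41 and +41 mm), so that about 55 mm sticks out past each; fingers fit inside it, 50 mm deep.
- cutter: Wooden cutting frame, fixed: base board 236 (x) x 120 (y) x 15 mm, two saddle blocks in line along x (from -112 to -28 and 28 to 112 mm, 62 mm wide), 56 mm gap between them for the fingers, free down to the board. Origin: centre of the base's underside; x away from the robot (yaw within 0.2 rad), y to the left.
- seat (a point): Where the seated strip's origin belongs: midway between the saddles, 60 mm above the frame's origin, at the height of the saddle floors; the strip's length lies along the frame's x. The saddles' groove is 46 mm wide at the floor, flaring from 65 to 72 mm height; end stops 212 mm apart, 70 mm high, close its outer ends.
- catch (a joint): Dark steel throw-over catch on the left (+y) of the frame's far saddle: arm 14 x 10 mm with a ball knob. Angle in rad about a hinge along the frame's x: 0 open, leaning 0.35 outward (+y) from upright; 0.35 upright; 1.92 closed, level over the strip. Top-heavy (120 g): past upright it falls shut by itself, before that it falls back open. Closed too early it blocks the saddle.
- catch_hinge (a point): Hinge axis of the catch: in the frame at x = 80, y = 46 mm, 78 mm above the table. Axes as the frame's.
- catch_knob (a point): Centre of the catch's ball knob, 64 mm from the hinge axis; 138 mm above the table at the start.
- jar: Bystander: glass jar with a metal lid, diameter 52 mm, 80 mm high. Origin: centre of its underside.
- soap: Bystander: cream piece of soap, 90 x 60 x 50 mm high. Origin: centre of its underside.
- cup: Bystander: small open steel cup, about 66 mm across, 60 mm high. Origin: centre of its underside.
Things that resemble listed ones, but are neither listed nor needed, are in the scene too. Of the things shaped like the strip, the aluminium one is meant.

How it is judged:
On the way, in this order (a step that is already met when the one before it is completed fails the run):
1. the strip, still lying flat on the slab, sticks out over its far edge by about 25 mm or more (x of strip in the frame of slab between 0.037 and 0.11 m and z of strip in the frame of slab between 0.036 and 0.044 m and angle between strip's own z axis and vertical below 0.06 rad), for 0.1 s.
2. the strip lies flat across both long walls of the mould, its middle over the opening, let go (x of strip in the frame of mould between -0.035 and 0.035 m and y of strip in the frame of mould between -0.07 and 0.07 m and z of strip in the frame of mould between 0.066 and 0.074 m and angle between strip's own z axis and vertical below 0.06 rad and angle between the x axis of strip and the x axis of mould, either way round below 0.5 rad and contact force between the fingers and strip below 0.05 N and linear speed of strip below 0.02 m/s), for 0.2 s.
3. the strip lies flat and fully down in both saddles while the catch is still open (z of strip in the frame of cutter between 0.057 and 0.063 m and horizontal distance between strip and cutter below 0.012 m and angle between strip's own z axis and vertical below 0.03 rad and angle between the x axis of strip and the x axis of cutter, either way round below 0.08 rad and value of joint catch below 0.35 rad), for 0.2 s.
At the end, for the whole second after the job is handed in: The strip lies at rest in both saddles of the cutting frame, flat (within 0.03 rad), fully down (underside within 3 mm of the saddle floors), centred within 12 mm and in line within 0.08 rad, and the catch lies closed over it (above 1.8 rad) (z of strip in the frame of cutter between 0.057 and 0.063 m and horizontal distance between strip and cutter below 0.012 m and angle between strip's own z axis and vertical below 0.03 rad and angle between the x axis of strip and the x axis of cutter, either way round below 0.08 rad and value of joint catch above 1.8 rad and linear speed of strip below 0.02 m/s); the robot touches nothing.
It fails at once if the jar is pushed more than 30 mm or tipped (distance of jar from where it was at the start of the episode above 0.03 m or angle between jar's own z axis and vertical above 0.5 rad).
It fails at once if the cup is pushed more than 30 mm or tipped (distance of cup from where it was at the start of the episode above 0.03 m or angle between cup's own z axis and vertical above 0.5 rad).
It fails at once if the soap is pushed more than 30 mm (distance of soap from where it was at the start of the episode above 0.03 m).
It also fails if it takes over 72 s, if anything falls off the work surface, if the arm or the gripper's body presses on something with over 40 N, if the wrist force passes 120 N, or if a joint passes its speed limit or range.

## Robot

A 6-joint arm with a two-finger parallel gripper is mounted at the origin on the work surface. World frame = base frame: x ahead of the robot, y to its left, z up, the work surface at z = 0. Lengths are in m, angles in rad, forces in N, time in s.
With the tool pointing down it reaches from about 0.2 to 0.875 m from the base axis. Payload 3.4 kg.
Tool frame: the origin (TCP) lies between the finger pads; the fingertips stand 22 mm ahead of it and the grasp point (between the pads) lies 3 mm ahead of it (bot.tip_reach is the distance from the TCP to the fingertips, in m); z points along the fingers, y is the direction in which the jaws open and shut (so a half turn about z gives the same grasp; the last joint's range is limited). The gripper opens to 94 mm and grips with 3 to 60 N. Pads are 16 mm wide; open, the fingers measure 119 mm over their backs; the gripper's body (75 mm by 177 mm) begins 78 mm behind the grasp point.
Start: joints at [-1.333, 0.276, 1.505, -0, 1.361, -0.121], TCP at [0.202, -0.538, 0.227] pointing down, gripper open.
Joint ranges: [-2.89, 2.89], [-0.75, 2.08], [0.22, 2.7], [-1.18, 4.32], [0.11, 2.71], [-2.7, 2.7]. Speed limits (rad/s): [2.57, 2.57, 3.14, 3.14, 3.14, 3.14].

## Interface

Orientations are given as a 3x3 rotation matrix whose columns are the frame's x, y, z axes.
In Python, from bench import bot, grab_frame, spot_in, outline_of, landmark_of gives the robot as it stands.
- The arm moves only by the tool send_rows, never from a script. Its argument "rows" is a list of rows, each a list of 3 entries, a list of its own where there are three numbers: the shift along the tool's x, y, z in m, then the turn, a rotation vector about the tool's x, y, z in rad, then the finger opening in m, from 0 to 0.094. In form: [[[dx, dy, dz], [rx, ry, rz], gripper], ...]. A call has 1 to 8 rows; each row shifts and turns the pose as measured when the row begins, along the tool's axes as they then stand; what a row does not reach is not made up. A row lasts 1/8 s, in which the tool goes at most 62.5 mm and 10.7 degrees, less where a joint would pass 70% of its speed; a pose out of reach is approached as far as the arm can. A call with a gripper value outside its range is refused whole. The fingers move at their own pace and stop on an object; "newtons" is the grip in N (left out, the last holds). Time passes only in rows, so rows that do not move let the fingers close. It gives the time, the measured TCP pose, the force and the opening at its end, in the units of the state.
- bot.observe(): the state, without advancing time (a new reading comes with each control period).
- grab_frame(name): name is "side" or "top"; returns a dict with "pixels" (400x640x3 uint8, blue, green, red), "depth" (400x640 float32, m along the optical axis (not along the pixel's ray), 0 where there is no reading), "vertical_fov" (degrees; the focal length in pixels is half the picture's height over the tangent of half this angle, whatever the lens; pixels are square), "cx", "cy" (the principal point, pixels), "distortion" ([k1, k2, p1, p2, k3] as OpenCV has them; the pictures are not rectified), "rvec" (rotation vector, rad) and "tvec" (3), from world to camera coordinates, as OpenCV has them. Camera axes: x right, y down, z forward; pixel columns grow to the right and rows downward; lengths in m; the calibration is good to about 2 mm. A picture is of the moment at which its call begins.
- bot.sign_off(): hands the job in, once; it reports no verdict.
Trained networks look in a picture, given as the dict that the camera call returned (one of the last four; its "shot" number tells which), for a name from the list of things; names that differ only in an ending like _2 or _b are one class to them, and where a whole thing is asked for, a point or a joint stands for the part that bears it (a point fixed in the world has none). Each returns a list of dicts, best first, with "confidence" (0 to 1); they miss things now and then, are a little off and sometimes report something else, mostly with a low value. They report only what shows in the picture. A call takes as long as a camera call. They do not tell look-alikes from the thing itself.
- spot_in(thing, picture): "bbox" ([left, top, right, bottom] in pixels, round what is visible of it).
- outline_of(thing, picture): "pixels" (400x640 bool, what is visible of it) and "bbox" ([left, top, right, bottom] in pixels, round what is visible of it).
- landmark_of(thing, picture): "uv" ([column, row] in pixels: a listed point, or the origin of a listed thing).
The state is a dict: "time": time; "qpos": joint angles; "qvel": joint speeds; "effort": joint torques, N m; "tcp_pos": TCP position; "eef_rot": TCP orientation; "wrist_force": force on the tool from outside, world axes, zero at the start; "moment": the same for the moment, N m; "finger_gap": finger opening in m.
Only numpy, scipy, OpenCV 4.12 (cv2) and the standard library are available. Lean on these libraries where they do the work, as an engineer would, in place of code of your own. Each camera call takes 0.05 s, during which the arm holds its last target. There are 200 camera calls.

## Working session

There is one attempt and no reset: what is moved stays moved. The work goes in short steps, Python scripts to look and compute and a tool call to move; the robot and the scene stay as the last step left them, time stands still between calls to the robot, and variables do not carry over. Pictures are saved under pics/ and viewed, about 8 in all and at most 12, crops included, and the job is handed in when it is done.

Besides the shell and the picture viewer there is one more tool, called after "Emit:" by a JSON object that holds its "method" and its "body", one argument or row to a line. send_rows: Moves the arm, as the interface text tells. Its arguments: {"type":"object","properties":{"rows":{"type":"array","items":{"type":"array"}},"newtons":{"type":"number"}},"required":["rows"]}

```bash
ls; mkdir -p pics; cat > h.py <<'E'
import numpy as np, cv2
from bench import bot, grab_frame, spot_in, outline_of, landmark_of
def cam(f):
    fl=200/np.tan(np.radians(f["vertical_fov"])/2)
    K=np.array([[fl,0,f["cx"]],[0,fl,f["cy"]],[0,0,1]]); R=cv2.Rodrigues(np.array(f["rvec"],float))[0]
    return K,np.array(f["distortion"],float),R,np.array(f["tvec"],float).ravel()
def rays(f,uv):
    K,D,R,t=cam(f); n=cv2.undistortPoints(np.array(uv,float).reshape(-1,1,2),K,D).reshape(-1,2)
    d=np.c_[n,np.ones(len(n))]; return d@R, -R.T@t   # world dirs with depth 1, centre
def on_z(f,uv,z):
    d,c=rays(f,uv); return c+d*((z-c[2])/d[:,2])[:,None]
def pts(f,mask):
    v,u=np.nonzero(mask&(f["depth"]>0)); d,c=rays(f,np.c_[u,v]); return c+d*f["depth"][v,u][:,None]
def proj(f,P):
    K,D,R,t=cam(f); return cv2.projectPoints(np.array(P,float).reshape(-1,1,3),cv2.Rodrigues(R)[0],t,K,D)[0].reshape(-1,2)
E
python3 - <<'E'
from h import *
for n in("top","side"):
    f=grab_frame(n); cv2.imwrite(f"pics/{n}0.png",f["pixels"]); print(n,rays(f,[[320,200]]),f["vertical_fov"])
    for th in "strip slab mould cutter catch catch_hinge catch_knob seat jar soap cup".split():
        o=[(round(x["confidence"],2),[round(float(v)) for v in x["bbox"]]) for x in spot_in(th,f)][:3]
        l=[(round(x["confidence"],2),[round(float(v)) for v in x["uv"]]) for x in landmark_of(th,f)][:3]
        print(th,o,l)
E
```

```text
pics
top (array([[ 0.11030085, -0.00333237, -0.99408533]]), array([0.32876267, 0.08210838, 0.99775421])) 57.55307113052733
strip [(0.76, [196, 91, 269, 110]), (0.64, [242, 161, 261, 238]), (0.56, [195, 271, 265, 320])] [(0.94, [230, 293]), (0.75, [252, 196]), (0.7, [232, 100])]
slab [(0.98, [222, 156, 280, 241])] [(0.69, [253, 197])]
mould [(0.98, [423, 160, 507, 208]), (0.47, [288, 98, 309, 127])] [(0.95, [454, 187])]
cutter [(0.63, [326, 150, 379, 246])] [(0.58, [354, 198]), (0.18, [185, 168])]Traceback (most recent call last):
  File "<stdin>", line 6, in <module>
ValueError: it knows: catch_hinge, catch_knob, cup, cutter, jar, mould, seat, slab, soap, strip
```

```bash
python3 - <<'E'
from h import *
import pickle
for n in("top","side"):
    f=grab_frame(n); cv2.imwrite(f"pics/{n}1.png",f["pixels"]); pickle.dump(f,open(f"{n}.pkl","wb"))
    for th in "cutter catch_hinge catch_knob seat jar soap cup".split()+(["strip","slab","mould"] if n=="side" else []):
        l=[(round(x["confidence"],2),[round(float(v)) for v in x["uv"]]) for x in landmark_of(th,f)][:3]
        print(th,l)
print(bot.observe()["time"])
a=cv2.imread("pics/top1.png");b=cv2.imread("pics/side1.png")
cv2.imwrite("pics/both.png",cv2.resize(np.vstack([a,b]),(480,600)))
E
```

```text
cutter [(0.72, [352, 196])]
catch_hinge [(0.65, [337, 160])]
catch_knob [(0.65, [333, 155])]
seat [(0.95, [351, 195])]
jar [(0.56, [298, 118])]
soap [(0.9, [183, 168])]
cup [(0.64, [394, 108])]
cutter [(0.71, [316, 209])]
catch_hinge [(0.9, [282, 197]), (0.53, [262, 393])]
catch_knob [(0.61, [284, 184])]
seat [(0.98, [318, 192])]
jar [(0.89, [216, 254]), (0.48, [312, 298])]
soap [(0.65, [264, 393])]
cup [(0.66, [230, 177]), (0.64, [309, 144])]
strip [(0.89, [436, 328]), (0.81, [174, 322]), (0.69, [312, 286])]
slab [(0.87, [313, 301])]
mould [(0.92, [307, 145]), (0.61, [218, 256])]
1.45
```

View pics/top1.png

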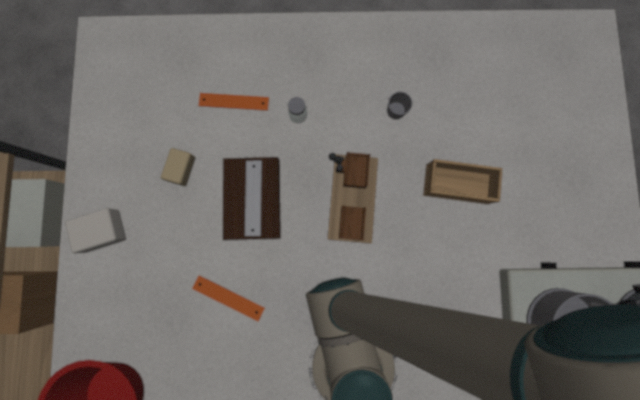

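View pics/side1.png

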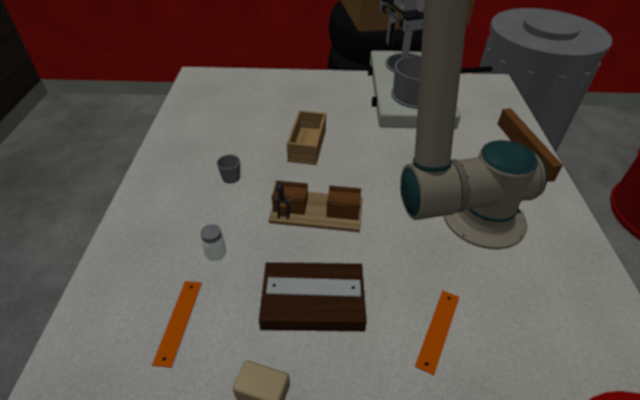

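Top view: the candidates for the strip are an orange bar (234,101), an orange bar (229,298) and a bare-metal bar on the dark slab (254,198). I choose the last one. The mould is at (463,181), the cutter at (354,197) with its catch at the upper left (337,160), the jar at (297,108), the cup at (399,105) and the soap at (178,167). Side view: strip at (313,287).

```bash
cat > meas.py <<'E'
from h import *
def rect(P,z0,z1):
    Q=P[(P[:,2]>z0)&(P[:,2]<z1)]; 
    if len(Q)<10: return None
    r=cv2.minAreaRect(Q[:,:2].astype(np.float32)); return np.round(r[0],4),np.round(r[1],3),round(r[2],1),len(Q),np.round(np.median(Q[:,2]),4)
E
python3 - <<'E'
from meas import *
import pickle
for n in("top","side"):
    f=pickle.load(open(n+".pkl","rb")); print(n)
    g=cv2.cvtColor(f["pixels"],cv2.COLOR_BGR2HSV)
    d=f["depth"]; P=np.full((400,640,3),np.nan); m=d>0; P[m]=pts(f,m)
    V=P[m]; U=np.argwhere(m)
    def box(x0,x1,y0,y1): return (V[:,0]>x0)&(V[:,0]<x1)&(V[:,1]>y0)&(V[:,1]<y1)
    F={"slab":on_z(f,[[253,198]],.04)[0] if n=="top" else None}
    if n=="top":
        C={k:on_z(f,[uv],z)[0] for k,uv,z in [("slab",(252,198),.04),("cutter",(353,197),.06),("mould",(463,181),.07),("jar",(297,108),.08),("cup",(399,105),.06),("soap",(178,167),.05),("hinge",(337,160),.078),("knob",(333,155),.138)]}
        pickle.dump(C,open("C.pkl","wb"))
        for k in C: print(k,C[k].round(3))
    C=pickle.load(open("C.pkl","rb"))
    for k,w,h,zs in [("slab",.16,.12,[(.03,.06)]),("cutter",.16,.11,[(.008,.03),(.05,.1),(.11,.2)]),("mould",.09,.13,[(.055,.09)]),("jar",.06,.06,[(.06,.1)]),("cup",.06,.06,[(.04,.08)]),("soap",.08,.08,[(.03,.07)])]:
        c=C[k]; b=box(c[0]-w,c[0]+w,c[1]-h,c[1]+h)
        for z in zs: print(k,z,rect(V[b],*z))
    # strip: bright pixels on the slab
    c=C["slab"]; b=box(c[0]-.14,c[0]+.14,c[1]-.1,c[1]+.1)&(V[:,2]>.025)
    uu=U[b]; br=g[uu[:,0],uu[:,1],2]>90
    mask=np.zeros((400,640),np.uint8); mask[tuple(uu[br].T)]=1
    cn=max(cv2.findContours(mask,0,2)[0],key=cv2.contourArea)
    q=on_z(f,cn.reshape(-1,2),.043); print("strip",cv2.minAreaRect(q[:,:2].astype(np.float32)),br.sum(), np.median(V[b][br][:,2]),np.median(V[b][~br][:,2]))
f=pickle.load(open("top.pkl","rb")); a=f["pixels"][80:260,160:520]; b=pickle.load(open("side.pkl","rb"))["pixels"][170:340,190:420]
cv2.imwrite("pics/crop.png",np.vstack([cv2.resize(a,(720,300),interpolation=3),cv2.resize(b,(720,300),interpolation=3)]))
E
```

```text
top
slab [0.442 0.259 0.04 ]
cutter [ 0.44  -0.007  0.06 ]
mould [ 0.477 -0.29   0.07 ]
jar [0.674 0.137 0.08 ]
cup [ 0.686 -0.135  0.06 ]
soap [0.526 0.456 0.05 ]
hinge [0.534 0.034 0.078]
knob [0.533 0.047 0.138]
slab (0.03, 0.06) (array([0.4436, 0.2649]), array([0.221, 0.151]), 1.1, 4661, np.float64(0.0409))
cutter (0.008, 0.03) (array([ 0.4429, -0.0095]), array([0.12 , 0.237]), 84.0, 2048, np.float64(0.0156))
cutter (0.05, 0.1) (array([0.4438, 0.002 ]), array([0.086, 0.225]), 84.7, 1706, np.float64(0.0618))
cutter (0.11, 0.2) (array([0.5284, 0.0451]), array([0.016, 0.028]), 0.7, 84, np.float64(0.1428))
mould (0.055, 0.09) (array([ 0.4798, -0.2986]), array([0.183, 0.092]), 81.7, 852, np.float64(0.0694))
jar (0.06, 0.1) (array([0.6814, 0.1393]), array([0.042, 0.045]), 89.7, 264, np.float64(0.0803))
cup (0.04, 0.08) (array([ 0.6915, -0.1369]), array([0.062, 0.063]), 88.2, 218, np.float64(0.0549))
soap (0.03, 0.07) (array([0.5305, 0.4631]), array([0.061, 0.09 ]), 73.7, 804, np.float64(0.0496))
strip ((0.44327056407928467, 0.2566526234149933), (0.04115884751081467, 0.19727277755737305
[... 321 characters left out ...]
ay([0.091, 0.225]), 85.4, 1492, np.float64(0.0624))
cutter (0.11, 0.2) (array([0.5288, 0.0506]), array([0.019, 0.022]), 9.3, 86, np.float64(0.1406))
mould (0.055, 0.09) (array([ 0.4791, -0.295 ]), array([0.187, 0.09 ]), 81.6, 533, np.float64(0.0674))
jar (0.06, 0.1) (array([0.682 , 0.1423]), array([0.045, 0.046]), 32.7, 341, np.float64(0.0797))
cup (0.04, 0.08) (array([ 0.6919, -0.1351]), array([0.064, 0.067]), 14.1, 296, np.float64(0.0526))
soap (0.03, 0.07) (array([0.5304, 0.4693]), array([0.06 , 0.091]), 73.5, 1680, np.float64(0.0503))
strip ((0.4418987035751343, 0.25863784551620483), (0.04047193378210068, 0.19852590560913086), 89.58932495117188) 1454 0.043705844366554 0.04065055932168504
```

View pics/crop.png

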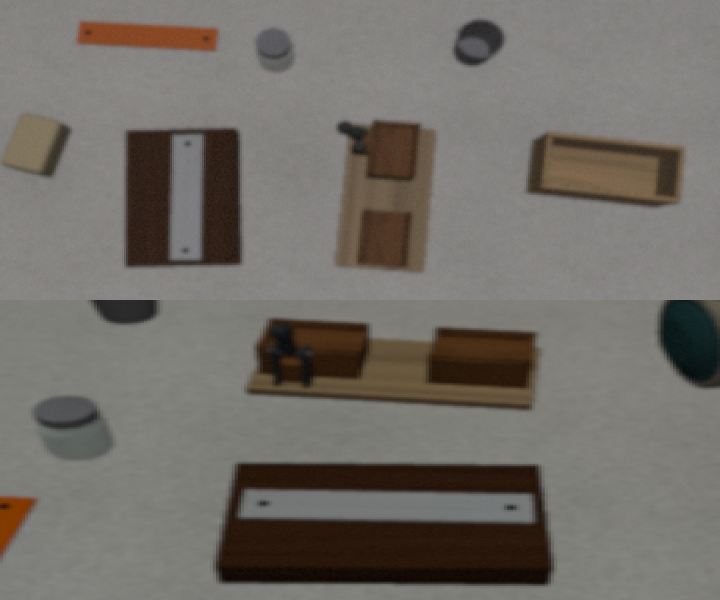

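The crop confirms the choice: an aluminium bar with two dark dots lies on the slab (crop 187,198, and 387,505 in the lower half). The catch is open, leaning to the left.

```bash
cat > plan.py <<'E'
from h import *
from scipy.spatial.transform import Rotation as Ro
SLAB=(np.array([.443,.2657]),.018); CUT=(np.array([.4426,-.008]),-.103); MOULD=(np.array([.4795,-.297]),-.145)
def loc(F,x,y=0):
    c,a=F; return c+np.array([[np.cos(a),-np.sin(a)],[np.sin(a),np.cos(a)]])@[x,y]
def goal_rot(yaw):  # down; jaw axis y across direction yaw
    c=[np.cos(yaw),np.sin(yaw),0]; z=[0,0,-1]; return np.c_[c,np.cross(z,c),z]
def plan(p,yaw,n=None,pr=True):
    s=bot.observe(); R=np.array(s["eef_rot"]); t=np.array(s["tcp_pos"])
    best=min((goal_rot(yaw+k) for k in(0,np.pi)),key=lambda G:Ro.from_matrix(R.T@G).magnitude())
    w=Ro.from_matrix(R.T@best).as_rotvec(); d=np.array(p)-t
    n=n or int(max(np.ceil(np.linalg.norm(d)/.055),np.ceil(np.linalg.norm(w)/.17),1))
    print("t",round(s["time"],2),"tcp",t.round(4),"gap",s["finger_gap"],"F",np.round(s["wrist_force"],1),"q",np.round(s["qpos"],2),"n",n)
    for i in range(n):
        print([[round(float(v),4) for v in R.T@d/n],[round(float(v),4) for v in w/n]]); R=R@Ro.from_rotvec(w/n).as_matrix()
E
python3 - <<'E'
from plan import *
print(bot.observe()); print(loc(SLAB,0)); plan([.43,.257,.12],-.007)
E
```

```text
{'time': 1.45, 'qpos': array([-1.33298260e+00,  2.75904792e-01,  1.50490283e+00, -1.88418923e-07,
        1.36069729e+00, -1.20991585e-01]), 'qvel': array([-0.00028649,  0.00211286, -0.00022837, -0.00023966,  0.00038884,
       -0.00037432]), 'effort': array([-4.43062095e-05, -4.04465711e+01, -2.37493980e+01,  7.03570596e-02,
        2.48880638e-02,  5.26514299e-08]), 'tcp_pos': array([ 0.20192191, -0.53841493,  0.22748915]), 'eef_rot': array([[ 9.36316998e-01,  3.51155918e-01,  2.04919114e-05],
       [ 3.51155918e-01, -9.36316994e-01, -8.53195554e-05],
       [-1.07735419e-05,  8.70820059e-05, -9.99999996e-01]]), 'wrist_force': array([-0.91403475,  0.45749658, -0.23442003]), 'moment': array([-0.00330697,  0.01372894, -0.03324025]), 'finger_gap': 0.09383872893560198}
[0.443  0.2657]
t 1.45 tcp [ 0.2019 -0.5384  0.2275] gap 0.09383872893560198 F [-0.9  0.5 -0.2] q [-1.33  0.28  1.5  -0.    1.36 -0.12] n 16
[[0.0308, -0.0415, 0.0067], [0.0, -0.0, 0.0229]]
[[0.0298, -0.0422, 0.0067], [0.0, -0.0, 0.0229]]
[[0.0289, -0.0429, 0.0067], [0.0, -0.0, 0.0229]]
[[0.0279, -0.0436, 0.0067], [0.0, -0.0, 0.0229]]
[[0.0269, -0.0442, 0.0067], [0.0, -0.0, 0.0229]]
[[0.0259, -0.0448, 0.0067], [0.0, -0.0, 0.0229]]
[[0.0248, -0.0454, 0.0067], [0.0, -0.0, 0.0229]]
[[0.0238, -0.0459, 0.0067], [0.0, -0.0, 0.0229]]
[[0.0227, -0.0465, 0.0067], [0.0, -0.0, 0.0229]]
[[0.0217, -0.047, 0.0067], [0.0, -0.0, 0.0229]]
[[0.0206, -0.0474, 0.0067], [0.0, -0.0, 0.0229]]
[[0.0195, -0.0479, 0.0067], [0.0, -0.0, 0.0229]]
[[0.0184, -0.0483, 0.0067], [0.0, -0.0, 0.0229]]
[[0.0173, -0.0487, 0.0067], [0.0, -0.0, 0.0229]]
[[0.0162, -0.0491, 0.0067], [0.0, -0.0, 0.0229]]
[[0.015, -0.0495, 0.0067], [0.0, -0.0, 0.0229]]
```

Emit:
{"method": "send_rows", "body": {
  "rows": [
    [[0.031, -0.042, 0], [0, 0, 0.023], 0],
    [[0.03, -0.042, 0], [0, 0, 0.023], 0],
    [[0.029, -0.043, 0], [0, 0, 0.023], 0],
    [[0.028, -0.044, 0], [0, 0, 0.023], 0],
    [[0.027, -0.044, 0], [0, 0, 0.023], 0],
    [[0.026, -0.045, 0], [0, 0, 0.023], 0],
    [[0.025, -0.045, 0], [0, 0, 0.023], 0],
    [[0.024, -0.046, 0], [0, 0, 0.023], 0]
  ],
  "newtons": 20
}}

```text
time: 2.45
tcp_pos: [0.3218, -0.1333, 0.2271]
eef_rot: [[0.987, 0.159, 0.005], [0.159, -0.987, -0.003], [0.005, 0.004, -1.0]]
wrist_force: [1.5, -0.2, 0.4]
finger_gap: 0.0175
```

Emit:
{"method": "send_rows", "body": {
  "rows": [
    [[0.023, -0.046, 0], [0, 0, 0.023], 0],
    [[0.022, -0.047, 0], [0, 0, 0.023], 0],
    [[0.021, -0.047, 0], [0, 0, 0.023], 0],
    [[0.02, -0.048, 0], [0, 0, 0.023], 0],
    [[0.018, -0.048, 0.02], [0, 0, 0.023], 0],
    [[0.017, -0.049, 0.02], [0, 0, 0.023], 0],
    [[0.016, -0.049, 0.03], [0, 0, 0.023], 0],
    [[0.015, -0.049, 0.03], [0, 0, 0.023], 0]
  ]
}}

```text
time: 3.45
tcp_pos: [0.4517, 0.2752, 0.1296]
eef_rot: [[0.999, -0.029, 0.024], [-0.029, -1.0, -0.004], [0.024, 0.003, -1.0]]
wrist_force: [0.8, -0.0, 0.5]
finger_gap: 0.0003
```

```bash
python3 - <<'E'
from plan import *
plan([.43,.257,.08],-.007)
E
```

```text
t 3.45 tcp [0.4517 0.2752 0.1296] gap 0.00030544178489997156 F [ 0.8 -0.   0.5] q [ 0.42  0.27  1.77 -0.01  1.08  2.03] n 2
[[-0.0112, 0.0093, 0.0246], [0.0016, -0.0118, -0.0109]]
[[-0.011, 0.0093, 0.0247], [0.0016, -0.0118, -0.0109]]
```

Emit:
{"method": "send_rows", "body": {
  "rows": [
    [[-0.016, 0.009, 0.025], [0.002, -0.012, -0.011], 0],
    [[-0.014, 0.009, 0.024], [0.002, -0.012, -0.011], 0],
    [[0, 0, 0.007], [0, 0, 0], 0],
    [[0, 0, 0], [0, 0, 0], 0]
  ]
}}

```text
time: 3.95
tcp_pos: [0.4229, 0.2621, 0.0694]
eef_rot: [[1.0, -0.001, -0.002], [-0.001, -1.0, 0.001], [-0.002, -0.001, -1.0]]
wrist_force: [-0.2, 0.3, 0.2]
finger_gap: 0.0005
```

```bash
python3 - <<'E'
from plan import *
plan([.42,.257,.065],-.007)
E
```

```text
t 3.95 tcp [0.4229 0.2621 0.0694] gap 0.0004731378031545427 F [-0.2  0.3  0.2] q [0.41 0.31 1.9  0.   0.93 1.98] n 1
[[-0.0029, 0.0051, 0.0044], [-0.0013, 0.0016, 0.0064]]
```

Emit:
{"method": "send_rows", "body": {
  "rows": [
    [[-0.003, 0.004, 0.003], [0, 0, 0.005], 0],
    [[0, 0, 0.002], [0, 0, 0], 0],
    [[0, 0, 0.001], [0, 0, 0], 0]
  ]
}}

```text
time: 4.32
tcp_pos: [0.4226, 0.2586, 0.0656]
eef_rot: [[1.0, -0.007, 0.004], [-0.007, -1.0, 0.004], [0.004, -0.004, -1.0]]
wrist_force: [0.1, -0.3, 0.4]
finger_gap: 0.0004
```

Emit:
{"method": "send_rows", "body": {
  "rows": [
    [[0, 0, 0.001], [0, 0, 0], 0],
    [[0, 0, 0.001], [0, 0, 0], 0]
  ]
}}

```text
time: 4.58
tcp_pos: [0.4227, 0.2586, 0.0652]
eef_rot: [[1.0, -0.007, 0.005], [-0.007, -1.0, 0.004], [0.005, -0.004, -1.0]]
wrist_force: [-2.8, -1.8, 8.6]
finger_gap: 0.0005
```

Emit:
{"method": "send_rows", "body": {
  "rows": [
    [[0.006, 0, 0.0012], [0, 0, 0], 0],
    [[0.01, 0, 0.0012], [0, 0, 0], 0],
    [[0.01, 0, 0.0012], [0, 0, 0], 0]
  ]
}}

```text
time: 4.95
tcp_pos: [0.4376, 0.2583, 0.0652]
eef_rot: [[1.0, -0.01, -0.016], [-0.01, -1.0, 0.004], [-0.017, -0.003, -1.0]]
wrist_force: [-8.7, -0.4, 15.5]
finger_gap: 0.0007
```

Emit:
{"method": "send_rows", "body": {
  "rows": [
    [[0.01, 0, 0.0007], [0, 0.005, 0], 0],
    [[0.01, 0, 0.0007], [0, 0.005, 0], 0],
    [[0.01, 0, 0.0007], [0, 0.005, 0], 0]
  ]
}}

```text
time: 5.32
tcp_pos: [0.462, 0.2581, 0.0652]
eef_rot: [[1.0, -0.011, -0.012], [-0.011, -1.0, 0.004], [-0.012, -0.003, -1.0]]
wrist_force: [-5.1, 0.0, 8.6]
finger_gap: 0.0003
```

```bash
cat > strip.py <<'E'
from meas import *
def strip(f,c,z,rad=.18,lo=90,dz=.03):
    """bright grey pixels within rad of c, near height z -> rect at z"""
    g=cv2.cvtColor(f["pixels"],cv2.COLOR_BGR2HSV); P=np.full((400,640,3),9.); m=f["depth"]>0; P[m]=pts(f,m)
    k=(np.hypot(P[...,0]-c[0],P[...,1]-c[1])<rad)&(abs(P[...,2]-z)<dz)&(g[...,2]>lo)&(g[...,1]<50)
    n,l,st,_=cv2.connectedComponentsWithStats(k.astype(np.uint8)); i=1+np.argmax(st[1:,4]); mk=l==i
    cn=max(cv2.findContours(mk.astype(np.uint8),0,1)[0],key=cv2.contourArea).reshape(-1,2)
    q=on_z(f,cn,z)[:,:2].astype(np.float32); r=cv2.minAreaRect(q); w,h=r[1]; a=r[2] if w>h else r[2]-90
    Q=P[mk]; A=np.c_[Q[:,0]-r[0][0],Q[:,1]-r[0][1],np.ones(len(Q))]; co=np.linalg.lstsq(A,Q[:,2],rcond=None)[0]
    return dict(c=np.round(r[0],4),size=np.round(r[1],3),yaw=round(np.radians(a),3),n=len(Q),slope=co[:2].round(3),z=round(co[2],4))
E
python3 - <<'E'
from strip import *
f=grab_frame("side"); print(strip(f,(.47,.26),.043,lo=90,dz=.012)); cv2.imwrite("pics/s2.png",f["pixels"])
print(bot.observe()["tcp_pos"])
E
```

```text
{'c': array([0.4816, 0.2625]), 'size': array([0.051, 0.199]), 'yaw': np.float64(-0.015), 'n': 961, 'slope': array([-0.003, -0.001]), 'z': np.float64(0.0437)}
[0.46365325 0.25822292 0.06528089]
```

Emit:
{"method": "send_rows", "body": {
  "rows": [
    [[0.01, 0, 0.0007], [0, 0.005, 0], 0],
    [[0.01, 0, 0.0007], [0, 0.005, 0], 0],
    [[0.01, 0, 0.0007], [0, 0.005, 0], 0],
    [[0.005, 0, 0.0005], [0, 0.003, 0], 0],
    [[0, 0, 0], [0, 0, 0], 0],
    [[0, 0, -0.03], [0, 0, 0], 0],
    [[0, 0, -0.04], [0, 0, 0], 0.094],
    [[0.01, 0, -0.02], [0, 0, 0], 0.094]
  ]
}}

```text
time: 6.38
tcp_pos: [0.5022, 0.2571, 0.1549]
eef_rot: [[1.0, -0.012, -0.007], [-0.012, -1.0, 0.002], [-0.007, -0.002, -1.0]]
wrist_force: [0.7, -0.3, -0.5]
finger_gap: 0.0169
```

```bash
python3 - <<'E'
from strip import *
from plan import *
f=grab_frame("side"); cv2.imwrite("pics/s3.png",f["pixels"]); S=strip(f,(.51,.26),.043,lo=90,dz=.012); print(S)
a=S["yaw"]; p=S["c"]+.07*np.array([np.cos(a),np.sin(a)]); print(p)
plan([*p,.1],a)
E
```

```text
{'c': array([0.5121, 0.2617]), 'size': array([0.051, 0.2  ]), 'yaw': np.float64(-0.005), 'n': 1475, 'slope': array([-0.001,  0.005]), 'z': np.float64(0.0438)}
[0.58209913 0.26135   ]
t 6.42 tcp [0.5054 0.2576 0.1569] gap 0.0209254229228243 F [ 2.8 -0.1  1.3] q [0.35 0.31 1.63 0.   1.19 1.93] n 2
[[0.0384, -0.0022, 0.0284], [-0.0017, 0.0006, -0.0036]]
[[0.0383, -0.0022, 0.0285], [-0.0017, 0.0006, -0.0036]]
```

Emit:
{"method": "send_rows", "body": {
  "rows": [
    [[0.038, 0, 0.028], [0, 0, 0], 0.094],
    [[0.038, 0, 0.025], [0, 0, 0], 0.094],
    [[0, 0, 0], [0, 0, 0], 0.094]
  ]
}}

```text
time: 6.8
tcp_pos: [0.584, 0.2573, 0.1025]
eef_rot: [[1.0, -0.012, 0.003], [-0.012, -1.0, 0.005], [0.003, -0.005, -1.0]]
wrist_force: [-0.9, 0.4, 0.2]
finger_gap: 0.0508
```

```bash
python3 - <<'E'
from strip import *
from plan import *
f=grab_frame("top"); cv2.imwrite("pics/t3.png",f["pixels"]); print(strip(f,(.47,.26),.043,dz=.012,rad=.12))
plan([.582,.258,.0445],-.008)
E
```

```text
{'c': array([0.552 , 0.1929]), 'size': array([0., 0.]), 'yaw': np.float64(-1.571), 'n': 1, 'slope': array([0., 0.]), 'z': np.float64(0.0394)}
t 6.85 tcp [0.5828 0.2575 0.1035] gap 0.05504372244319658 F [-0.5 -0.9  0.9] q [0.3  0.45 1.55 0.   1.13 1.88] n 2
[[-0.0005, -0.0001, 0.0295], [-0.0024, -0.0012, -0.0016]]
[[-0.0005, -0.0002, 0.0295], [-0.0024, -0.0012, -0.0016]]
```

Emit:
{"method": "send_rows", "body": {
  "rows": [
    [[0, 0, 0], [0, 0, 0], 0.094],
    [[0, 0, 0], [0, 0, 0], 0.094],
    [[0, 0, 0.03], [-0.002, 0, 0], 0.094],
    [[0, 0, 0.025], [-0.002, 0, 0], 0.094],
    [[0, 0, 0.003], [0, 0, 0], 0.094]
  ]
}}

```text
time: 7.48
tcp_pos: [0.5808, 0.2589, 0.0483]
eef_rot: [[1.0, -0.009, 0.007], [-0.009, -1.0, 0.003], [0.007, -0.003, -1.0]]
wrist_force: [-0.8, 0.2, 0.4]
finger_gap: 0.0939
```

```bash
python3 - <<'E'
from strip import *
from plan import *
f=grab_frame("side"); cv2.imwrite("pics/s4.png",cv2.resize(f["pixels"][200:360,180:420],(720,480),interpolation=2))
plan([.582,.258,.0445],-.008)
E
```

```text
t 7.53 tcp [0.5814 0.259  0.0489] gap 0.09408012919498267 F [0.3 0.6 0.2] q [0.31 0.5  1.62 0.   1.01 1.89] n 1
[[0.0006, 0.0011, 0.0044], [-0.003, -0.0083, -0.0012]]
```

View pics/s4.png

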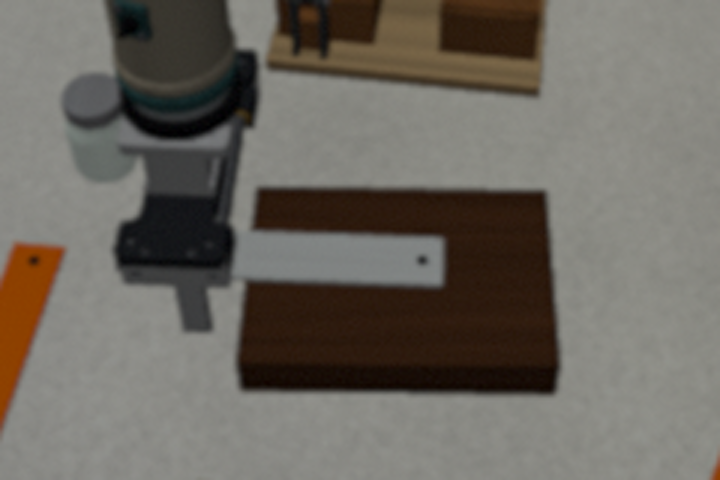

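The side crop shows the strip overhanging the slab's far edge (crop 250,255), the gripper straddling it (180,270), and the jar clear behind.

Emit:
{"method": "send_rows", "body": {
  "rows": [
    [[0, 0.001, 0.0045], [-0.002, -0.008, 0], 0.07],
    [[0, 0, 0.001], [0, 0, 0], 0.05],
    [[0, 0, 0], [0, 0, 0], 0.03],
    [[0, 0, 0], [0, 0, 0], 0.03],
    [[0, 0, 0], [0, 0, 0], 0.03],
    [[0, 0, 0], [0, 0, 0], 0.03]
  ],
  "newtons": 50
}}

```text
time: 8.28
tcp_pos: [0.5834, 0.2588, 0.0469]
eef_rot: [[1.0, -0.009, 0.006], [-0.009, -1.0, 0.003], [0.006, -0.003, -1.0]]
wrist_force: [-0.7, -0.2, -0.1]
finger_gap: 0.0384
```

```bash
python3 - <<'E'
from plan import *
plan([.582,.258,.0445],-.008)
E
```

```text
t 8.28 tcp [0.5834 0.2588 0.0469] gap 0.03842090957719405 F [-0.7 -0.2 -0.1] q [0.31 0.51 1.62 0.   1.01 1.89] n 1
[[-0.0014, 0.0008, 0.0024], [-0.003, -0.006, -0.001]]
```

Emit:
{"method": "send_rows", "body": {
  "rows": [
    [[0, 0, 0], [0, 0, 0], 0],
    [[0, 0, -0.01], [0, 0, 0], 0],
    [[0, 0, -0.03], [0, 0, 0], 0],
    [[0, 0, -0.05], [0, 0, 0], 0],
    [[0, 0, -0.05], [0, 0, 0], 0],
    [[0, 0, -0.04], [0, 0, 0], 0],
    [[0, 0, 0], [0, 0, 0], 0]
  ],
  "newtons": 50
}}

```text
time: 9.15
tcp_pos: [0.5822, 0.2582, 0.2343]
eef_rot: [[1.0, -0.009, 0.006], [-0.009, -1.0, 0.003], [0.006, -0.003, -1.0]]
wrist_force: [0.5, -0.5, -1.7]
finger_gap: 0.0381
```

```bash
python3 - <<'E'
from strip import *
from plan import *
f=grab_frame("side"); print(strip(f,(.49,.258),bot.observe()["tcp_pos"][2]-.0025,dz=.06,rad=.12))
cv2.imwrite("pics/s5.png",cv2.resize(f["pixels"][120:320,180:420],(720,600),interpolation=2))
q=loc(MOULD,.07); print(q); plan([*q,.21],-.145)
E
```

```text
{'c': array([0.4928, 0.2596]), 'size': array([0.043, 0.163]), 'yaw': np.float64(-0.012), 'n': 1474, 'slope': array([ 0.016, -0.007]), 'z': np.float64(0.2296)}
[ 0.54876541 -0.30711447]
t 9.2 tcp [0.581  0.2578 0.2321] gap 0.03856516094070146 F [-0.2 -0.7  0.4] q [0.31 0.36 1.36 0.   1.41 1.89] n 11
[[-0.0025, 0.0514, 0.0019], [-0.0002, -0.0002, 0.0124]]
[[-0.0018, 0.0514, 0.0019], [-0.0002, -0.0002, 0.0124]]
[[-0.0012, 0.0514, 0.0019], [-0.0002, -0.0002, 0.0124]]
[[-0.0006, 0.0514, 0.0019], [-0.0002, -0.0002, 0.0124]]
[[0.0001, 0.0514, 0.002], [-0.0002, -0.0002, 0.0124]]
[[0.0007, 0.0514, 0.002], [-0.0002, -0.0002, 0.0124]]
[[0.0013, 0.0514, 0.002], [-0.0002, -0.0002, 0.0124]]
[[0.002, 0.0514, 0.002], [-0.0002, -0.0002, 0.0124]]
[[0.0026, 0.0514, 0.002], [-0.0002, -0.0002, 0.0124]]
[[0.0033, 0.0513, 0.002], [-0.0002, -0.0002, 0.0124]]
[[0.0039, 0.0513, 0.002], [-0.0002, -0.0002, 0.0124]]
```

View pics/s5.png

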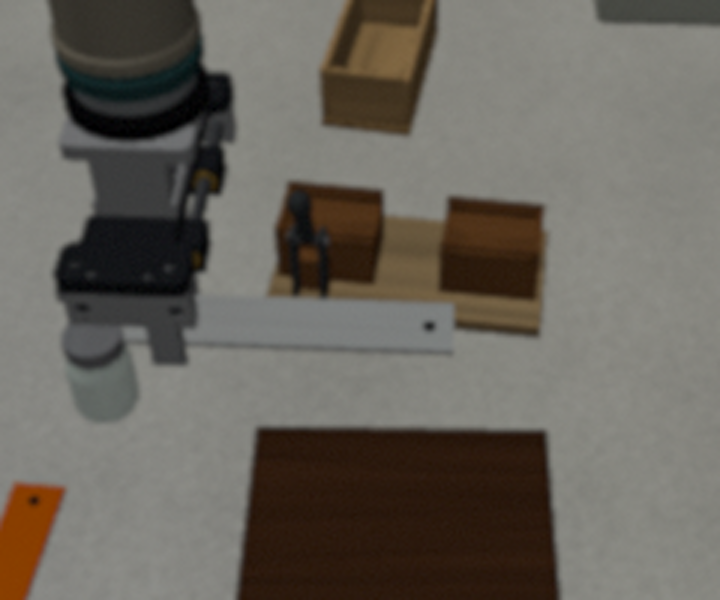

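The crop shows the strip held level by its far end (gripper at crop 125,280, strip out to 455,325). The mould is beyond at (380,65).

Emit:
{"method": "send_rows", "body": {
  "rows": [
    [[-0.002, 0.025, 0], [0, 0, 0.01], 0],
    [[-0.002, 0.04, 0], [0, 0, 0.01], 0],
    [[-0.001, 0.04, 0], [0, 0, 0.01], 0],
    [[-0.001, 0.04, 0], [0, 0, 0.01], 0],
    [[0, 0.04, 0], [0, 0, 0.01], 0],
    [[0, 0.04, 0], [0, 0, 0.01], 0],
    [[0.001, 0.04, 0], [0, 0, 0.01], 0],
    [[0.001, 0.04, 0], [0, 0, 0.01], 0]
  ]
}}

```text
time: 10.2
tcp_pos: [0.5488, -0.0637, 0.2161]
eef_rot: [[0.995, -0.092, -0.03], [-0.092, -0.996, -0.004], [-0.03, 0.007, -1.0]]
wrist_force: [0.3, 0.6, -1.0]
finger_gap: 0.0382
```

Emit:
{"method": "send_rows", "body": {
  "rows": [
    [[0.001, 0.04, 0], [0, 0, 0.01], 0],
    [[0.001, 0.04, 0], [0, 0, 0.01], 0],
    [[0.002, 0.04, 0], [0, 0, 0.01], 0],
    [[0.002, 0.04, 0.01], [0, 0, 0.01], 0],
    [[0.003, 0.04, 0.02], [0, 0, 0.01], 0],
    [[0.003, 0.025, 0.02], [0, 0, 0.005], 0],
    [[0, 0.01, 0.01], [0, 0, 0], 0]
  ]
}}

```text
time: 11.08
tcp_pos: [0.5125, -0.3121, 0.1426]
eef_rot: [[0.986, -0.159, -0.056], [-0.159, -0.987, 0.004], [-0.056, 0.005, -0.998]]
wrist_force: [0.5, -0.1, -0.4]
finger_gap: 0.0384
```

```bash
python3 - <<'E'
from plan import *
q=loc(MOULD,.07); plan([*q,.11],-.145)
E
```

```text
t 11.07 tcp [ 0.5125 -0.3121  0.1426] gap 0.038422628835808735 F [ 0.5 -0.1 -0.4] q [-0.64  0.4   1.54 -0.03  1.25  1.1 ] n 1
[[0.0368, -0.0108, 0.0306], [0.0043, 0.056, -0.0149]]
```

Emit:
{"method": "send_rows", "body": {
  "rows": [
    [[0.018, -0.005, 0], [0.002, 0.028, -0.007], 0],
    [[0.018, -0.005, 0], [0.002, 0.028, -0.007], 0],
    [[0, 0, 0], [0, 0, 0], 0]
  ]
}}

```text
time: 11.45
tcp_pos: [0.5509, -0.3058, 0.14]
eef_rot: [[0.989, -0.145, 0.002], [-0.145, -0.989, 0.003], [0.002, -0.003, -1.0]]
wrist_force: [-0.2, -0.1, -0.2]
finger_gap: 0.0387
```

```bash
python3 - <<'E'
from plan import *
from strip import *
q=loc(MOULD,.07); plan([*q,.0745],-.145)
for n in("top","side"):
    f=grab_frame(n); z=bot.observe()["tcp_pos"][2]-.0025
    try: print(n,strip(f,loc(MOULD,0),z,dz=.02,rad=.15))
    except Exception as e: print(e)
    cv2.imwrite(f"pics/{n}6.png",f["pixels"])
E
```

```text
t 11.45 tcp [ 0.5509 -0.3058  0.14  ] gap 0.03874013221408478 F [-0.2 -0.1 -0.2] q [-0.62  0.41  1.52  0.    1.21  1.1 ] n 2
[[-0.001, 0.0009, 0.0327], [-0.0014, -0.0008, -0.0001]]
[[-0.001, 0.0008, 0.0327], [-0.0014, -0.0008, -0.0001]]
top {'c': array([ 0.4731, -0.2892]), 'size': array([0.056, 0.152]), 'yaw': np.float64(-0.155), 'n': 1017, 'slope': array([ 0.011, -0.004]), 'z': np.float64(0.1357)}
side {'c': array([ 0.4643, -0.2887]), 'size': array([0.044, 0.169]), 'yaw': np.float64(-0.15), 'n': 460, 'slope': array([0.013, 0.01 ]), 'z': np.float64(0.1356)}
```

Emit:
{"method": "send_rows", "body": {
  "rows": [
    [[-0.001, 0, 0.03], [0, 0, 0], 0],
    [[-0.001, 0, 0.02], [0, 0, 0], 0],
    [[0, 0, 0.006], [0, 0, 0], 0],
    [[0, 0, 0], [0, 0, 0], 0]
  ]
}}

```text
time: 12.05
tcp_pos: [0.5498, -0.3044, 0.0861]
eef_rot: [[0.99, -0.141, 0.005], [-0.141, -0.99, -0.001], [0.005, 0.0, -1.0]]
wrist_force: [-1.5, 1.0, -0.6]
finger_gap: 0.0385
```

Emit:
{"method": "send_rows", "body": {
  "rows": [
    [[0, 0, 0.004], [0, 0, 0], 0],
    [[0, 0, 0.003], [0, 0, 0], 0],
    [[0, 0, 0.002], [0, 0, 0], 0],
    [[0, 0, 0.001], [0, 0, 0], 0]
  ]
}}

```text
time: 12.55
tcp_pos: [0.5511, -0.3052, 0.0779]
eef_rot: [[0.99, -0.141, 0.008], [-0.141, -0.99, -0.003], [0.008, 0.002, -1.0]]
wrist_force: [-0.2, 0.8, -0.8]
finger_gap: 0.0383
```

Emit:
{"method": "send_rows", "body": {
  "rows": [
    [[0, 0, 0.001], [0, -0.004, 0], 0],
    [[0, 0, 0.001], [0, 0, 0], 0]
  ]
}}

```text
time: 12.8
tcp_pos: [0.5511, -0.3053, 0.0763]
eef_rot: [[0.99, -0.141, 0.004], [-0.141, -0.99, -0.003], [0.004, 0.002, -1.0]]
wrist_force: [-1.0, 0.8, 2.5]
finger_gap: 0.0383
```

Emit:
{"method": "send_rows", "body": {
  "rows": [
    [[0, 0, 0], [0, 0, 0], 0.06],
    [[0, 0, 0], [0, 0, 0], 0.075],
    [[0, 0, 0], [0, 0, 0], 0.075],
    [[0, 0, 0], [0, 0, 0], 0.075],
    [[0, 0, -0.02], [0, 0, 0], 0.075],
    [[0, 0, -0.04], [0, 0, 0], 0.075],
    [[0, 0, -0.05], [0, 0, 0], 0.075],
    [[0.03, 0, -0.04], [0, 0, 0], 0.075]
  ]
}}

```text
time: 13.8
tcp_pos: [0.5772, -0.3078, 0.2259]
eef_rot: [[0.99, -0.142, -0.005], [-0.142, -0.99, 0.003], [-0.005, -0.002, -1.0]]
wrist_force: [0.6, -1.1, -0.7]
finger_gap: 0.0752
```

```bash
python3 - <<'E'
from plan import *
from strip import *
for n in("top","side"):
    f=grab_frame(n)
    try: print(n,strip(f,loc(MOULD,0),.073,dz=.012,rad=.13))
    except Exception as e: print(e)
    cv2.imwrite(f"pics/{n}7.png",f["pixels"])
a=cv2.imread("pics/top7.png")[120:280,360:600]; b=cv2.imread("pics/side7.png")[60:220,200:440]
cv2.imwrite("pics/m7.png",cv2.resize(np.vstack([a,b]),(450,600),interpolation=2))
plan([*loc(MOULD,0),.16],-.145)
E
```

```text
top {'c': array([ 0.4808, -0.2969]), 'size': array([0.043, 0.201]), 'yaw': np.float64(-0.131), 'n': 1214, 'slope': array([ 0.   , -0.001]), 'z': np.float64(0.0737)}
side {'c': array([ 0.4804, -0.2945]), 'size': array([0.044, 0.2  ]), 'yaw': np.float64(-0.128), 'n': 551, 'slope': array([0.001, 0.009]), 'z': np.float64(0.0734)}
t 13.9 tcp [ 0.5827 -0.3098  0.2288] gap 0.07492433275845928 F [ 0.1 -0.5  0.2] q [-0.59  0.4   1.31  0.    1.42  1.12] n 3
[[-0.0348, 0.0006, 0.0227], [0.0008, -0.002, 0.0013]]
[[-0.0347, 0.0006, 0.0228], [0.0008, -0.002, 0.0013]]
[[-0.0347, 0.0007, 0.0229], [0.0008, -0.002, 0.0013]]
```

View pics/m7.png

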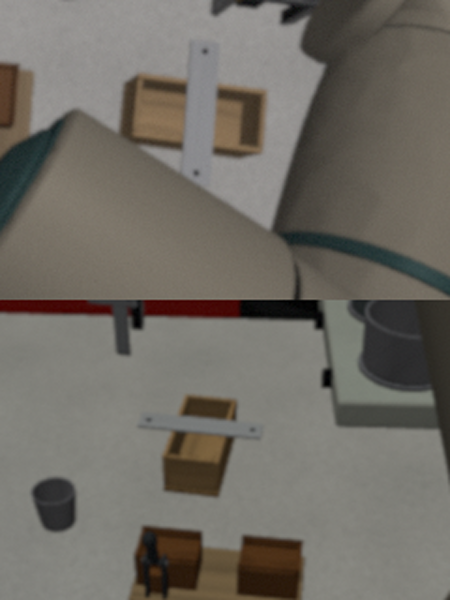

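The crop shows the strip lying across both long walls of the mould (top half, dots at 205,50 and 195,172), released. The catch is still open (lower half, 150,550).

Emit:
{"method": "send_rows", "body": {
  "rows": [
    [[-0.035, 0, 0.02], [0, 0, -0.002], 0.08],
    [[-0.035, 0, 0.02], [0, 0, -0.002], 0.08],
    [[-0.033, 0, 0.02], [0, 0, -0.002], 0.08],
    [[0, 0, 0], [0, 0, 0], 0.08]
  ]
}}

```text
time: 14.4
tcp_pos: [0.476, -0.2935, 0.1627]
eef_rot: [[0.991, -0.133, 0.001], [-0.133, -0.991, -0.0], [0.001, 0.0, -1.0]]
wrist_force: [0.2, -0.2, 0.8]
finger_gap: 0.0804
```

```bash
python3 - <<'E'
from plan import *
plan([.4806,-.296,.12],-.135)
E
```

```text
t 14.4 tcp [ 0.476  -0.2935  0.1627] gap 0.08036796844246974 F [ 0.2 -0.2  0.8] q [-0.68  0.3   1.64  0.    1.2   1.03] n 1
[[0.0049, 0.0019, 0.0427], [0.0001, -0.0008, 0.0015]]
```

Emit:
{"method": "send_rows", "body": {
  "rows": [
    [[0.005, 0.002, 0.04], [0, 0, 0.001], 0.08],
    [[0, 0, 0.035], [0, 0, 0], 0.08],
    [[0, 0, 0.01], [0, 0, 0], 0.08],
    [[0, 0, 0], [0, 0, 0], 0.08]
  ]
}}

```text
time: 14.9
tcp_pos: [0.4855, -0.2987, 0.0775]
eef_rot: [[0.991, -0.135, 0.008], [-0.135, -0.991, -0.005], [0.008, 0.004, -1.0]]
wrist_force: [0.4, -0.3, 0.3]
finger_gap: 0.0799
```

```bash
python3 - <<'E'
from plan import *
plan([.4806,-.296,.0745],-.135)
E
```

```text
t 14.9 tcp [ 0.4855 -0.2987  0.0775] gap 0.07992532017107326 F [ 0.4 -0.3  0.3] q [-0.67  0.39  1.74  0.    1.    1.03] n 1
[[-0.0052, -0.0021, 0.003], [0.0036, -0.0083, 0.0]]
```

Emit:
{"method": "send_rows", "body": {
  "rows": [
    [[-0.005, -0.002, 0.003], [0.003, -0.008, 0], 0.08],
    [[0, 0, 0.001], [0, 0, 0], 0.06],
    [[0, 0, 0], [0, 0, 0], 0.03],
    [[0, 0, 0], [0, 0, 0], 0.0],
    [[0, 0, 0], [0, 0, 0], 0.0],
    [[0, 0, 0], [0, 0, 0], 0.0],
    [[0, 0, 0], [0, 0, 0], 0.0]
  ],
  "newtons": 50
}}

```text
time: 15.78
tcp_pos: [0.4831, -0.2976, 0.0771]
eef_rot: [[0.991, -0.134, 0.006], [-0.134, -0.991, -0.005], [0.006, 0.004, -1.0]]
wrist_force: [0.9, 0.0, 0.2]
finger_gap: 0.0387
```

```bash
python3 - <<'E'
from plan import *
plan([.4806,-.296,.0745],-.135)
E
```

```text
t 15.78 tcp [ 0.4831 -0.2976  0.0771] gap 0.03873008140355749 F [0.9 0.  0.2] q [-0.67  0.38  1.75 -0.    1.    1.03] n 1
[[-0.0027, -0.0013, 0.0026], [0.0042, -0.0065, 0.0003]]
```

Emit:
{"method": "send_rows", "body": {
  "rows": [
    [[0, 0, -0.015], [0, 0, 0], 0],
    [[0, 0, -0.04], [0, 0, 0], 0],
    [[0, 0, -0.05], [0, 0, 0], 0],
    [[0, -0.02, -0.04], [0.004, -0.006, 0], 0],
    [[0, -0.035, -0.005], [0, 0, -0.005], 0],
    [[0, -0.04, 0], [0, 0, -0.005], 0],
    [[0, -0.04, 0], [0, 0, -0.005], 0],
    [[0, -0.04, 0], [0, 0, -0.005], 0]
  ]
}}

```text
time: 16.77
tcp_pos: [0.5062, -0.122, 0.2393]
eef_rot: [[0.993, -0.12, 0.008], [-0.12, -0.993, -0.004], [0.008, 0.003, -1.0]]
wrist_force: [0.5, 0.1, -1.0]
finger_gap: 0.0385
```

```bash
python3 - <<'E'
from plan import *
plan([.445,-.008,.2],-.103)
E
```

```text
t 16.77 tcp [ 0.5062 -0.122   0.2393] gap 0.038477630825363214 F [ 0.5  0.1 -1. ] q [-0.37  0.18  1.6  -0.    1.35  1.32] n 3
[[-0.0249, -0.0353, 0.0128], [0.001, -0.0027, -0.0057]]
[[-0.0247, -0.0354, 0.0129], [0.001, -0.0027, -0.0057]]
[[-0.0244, -0.0356, 0.013], [0.001, -0.0027, -0.0057]]
```

Emit:
{"method": "send_rows", "body": {
  "rows": [
    [[-0.025, -0.034, 0.005], [0.001, -0.003, -0.006], 0],
    [[-0.024, -0.034, 0.01], [0.001, -0.003, -0.006], 0],
    [[-0.018, -0.025, 0.01], [0.001, -0.003, -0.006], 0],
    [[-0.002, -0.002, 0.005], [0, 0, 0], 0],
    [[0, 0, 0], [0, 0, 0], 0]
  ]
}}

```text
time: 17.4
tcp_pos: [0.4481, -0.0149, 0.2128]
eef_rot: [[0.995, -0.097, 0.007], [-0.097, -0.995, -0.001], [0.007, 0.001, -1.0]]
wrist_force: [0.8, 0.2, -0.7]
finger_gap: 0.0383
```

```bash
cat > chk.py <<'E'
from plan import *
from strip import *
import sys
for n in("top","side"):
    f=grab_frame(n); cv2.imwrite(f"pics/{n}{sys.argv[1]}.png",f["pixels"]); s=bot.observe(); z=s["tcp_pos"][2]-.004
    try: print(n,strip(f,s["tcp_pos"],z,dz=.015,rad=.13))
    except Exception as e: print(n,e)
plan([.445,-.008,.12],-.103)
E
python3 chk.py 8
```

```text
top {'c': array([ 0.3888, -0.0156]), 'size': array([0.03 , 0.087]), 'yaw': np.float64(-0.128), 'n': 519, 'slope': array([ 0.005, -0.001]), 'z': np.float64(0.2093)}
side {'c': array([ 0.3939, -0.0083]), 'size': array([0.043, 0.096]), 'yaw': np.float64(-0.097), 'n': 463, 'slope': array([ 0.001, -0.002]), 'z': np.float64(0.2094)}
t 17.5 tcp [ 0.4487 -0.0154  0.2129] gap 0.038186177633856164 F [-0.1 -0.2 -0.2] q [-0.19  0.09  1.78  0.    1.26  1.48] n 2
[[-0.0025, -0.0035, 0.0464], [0.0002, -0.0038, 0.0025]]
[[-0.0024, -0.0035, 0.0464], [0.0002, -0.0038, 0.0025]]
```

Emit:
{"method": "send_rows", "body": {
  "rows": [
    [[-0.002, -0.004, 0.04], [0, -0.004, 0.003], 0],
    [[-0.002, -0.003, 0.04], [0, -0.004, 0.003], 0],
    [[0, 0, 0.015], [0, 0, 0], 0],
    [[0, 0, 0], [0, 0, 0], 0]
  ]
}}

```text
time: 18.0
tcp_pos: [0.4516, -0.0125, 0.1176]
eef_rot: [[0.994, -0.109, 0.007], [-0.109, -0.994, -0.003], [0.007, 0.002, -1.0]]
wrist_force: [0.8, -0.4, -0.1]
finger_gap: 0.0384
```

```bash
python3 chk.py 9 | head -2;  python3 - <<'E'
from plan import *
plan([.4456,-.0088,.09],-.103)
a=cv2.imread("pics/top9.png")[130:270,300:440]; b=cv2.imread("pics/side9.png")[130:250,240:400]
cv2.imwrite("pics/c9.png",np.hstack([cv2.resize(a,(400,400),interpolation=2),cv2.resize(b,(400,400),interpolation=2)]))
E
```

```text
top {'c': array([ 0.3919, -0.0098]), 'size': array([0.034, 0.086]), 'yaw': np.float64(-0.109), 'n': 482, 'slope': array([-0.001, -0.003]), 'z': np.float64(0.114)}
side {'c': array([ 0.3971, -0.0052]), 'size': array([0.043, 0.095]), 'yaw': np.float64(-0.077), 'n': 411, 'slope': array([-0.004,  0.014]), 'z': np.float64(0.1145)}
t 18.1 tcp [ 0.4524 -0.0125  0.1188] gap 0.038299015805619355 F [ 0.8  0.2 -1.4] q [-0.18  0.18  1.93 -0.    1.02  1.5 ] n 1
[[-0.0075, -0.003, 0.0287], [0.0023, -0.0099, -0.0064]]
```

View pics/c9.png

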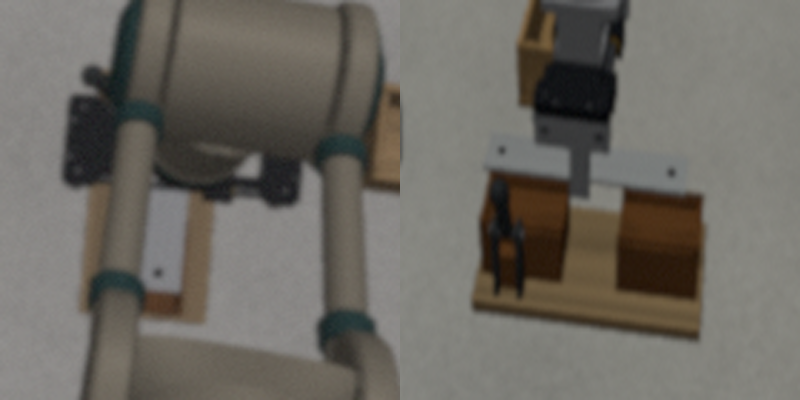

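The crop shows the strip level above the saddles in both views, with the catch still open to its left (knob at 500,190 in the right half).

Emit:
{"method": "send_rows", "body": {
  "rows": [
    [[-0.008, -0.003, 0.01], [0.002, -0.01, -0.005], 0],
    [[-0.003, -0.001, 0.01], [0, -0.002, 0], 0],
    [[0, 0, 0.005], [0, 0, 0], 0],
    [[0, 0, 0], [0, 0, 0], 0]
  ]
}}

```text
time: 18.6
tcp_pos: [0.4428, -0.0076, 0.0939]
eef_rot: [[0.995, -0.104, 0.001], [-0.104, -0.995, -0.001], [0.001, 0.001, -1.0]]
wrist_force: [0.9, 0.2, -0.9]
finger_gap: 0.0385
```

```bash
python3 - <<'E'
from plan import *
plan([.4456,-.0088,.082],-.103)
E
```

```text
t 18.6 tcp [ 0.4428 -0.0076  0.0939] gap 0.038498495745102564 F [ 0.9  0.2 -0.9] q [-0.17  0.2   1.98 -0.    0.96  1.5 ] n 1
[[0.0029, 0.0009, 0.0119], [0.0005, -0.001, -0.0016]]
```

Emit:
{"method": "send_rows", "body": {
  "rows": [
    [[0.002, 0.001, 0.007], [0, 0, -0.001], 0],
    [[0.001, 0, 0.006], [0, 0, 0], 0],
    [[0, 0, 0], [0, 0, 0], 0]
  ]
}}

```text
time: 18.98
tcp_pos: [0.4464, -0.0091, 0.0802]
eef_rot: [[0.995, -0.103, 0.002], [-0.103, -0.995, -0.001], [0.002, 0.001, -1.0]]
wrist_force: [-0.2, -0.0, -0.3]
finger_gap: 0.0386
```

```bash
python3 - <<'E'
from plan import *
plan([.4456,-.0088,.067],-.103)
E
```

```text
t 18.98 tcp [ 0.4464 -0.0091  0.0802] gap 0.03863857995026823 F [-0.2 -0.  -0.3] q [-0.18  0.23  1.99 -0.    0.92  1.5 ] n 1
[[-0.0008, -0.0002, 0.0132], [0.0006, -0.0018, -0.0003]]
```

Emit:
{"method": "send_rows", "body": {
  "rows": [
    [[-0.001, 0, 0.004], [0, -0.001, 0], 0],
    [[0, 0, 0.003], [0, 0, 0], 0],
    [[0, 0, 0.003], [0, 0, 0], 0],
    [[0, 0, 0.001], [0, 0, 0], 0]
  ]
}}

```text
time: 19.48
tcp_pos: [0.4455, -0.009, 0.0686]
eef_rot: [[0.995, -0.103, 0.001], [-0.103, -0.995, -0.001], [0.001, 0.001, -1.0]]
wrist_force: [-0.2, -0.3, 0.1]
finger_gap: 0.0383
```

Emit:
{"method": "send_rows", "body": {
  "rows": [
    [[0, 0, 0.001], [0, 0, 0], 0],
    [[0, 0, 0.001], [0, 0, 0], 0],
    [[0, 0, 0.001], [0, 0, 0], 0]
  ]
}}

```text
time: 19.85
tcp_pos: [0.4456, -0.009, 0.067]
eef_rot: [[0.995, -0.103, 0.001], [-0.103, -0.995, -0.001], [0.001, 0.001, -1.0]]
wrist_force: [-2.6, 0.4, 13.0]
finger_gap: 0.038
```

Emit:
{"method": "send_rows", "body": {
  "rows": [
    [[0, 0, -0.0005], [0, 0, 0], 0.06],
    [[0, 0, 0], [0, 0, 0], 0.07],
    [[0, 0, 0], [0, 0, 0], 0.07],
    [[0, 0, 0], [0, 0, 0], 0.07],
    [[0, 0, -0.02], [0, 0, 0], 0.07],
    [[0, 0, -0.04], [0, 0, 0], 0.07],
    [[0, 0, -0.05], [0, 0, 0], 0.07],
    [[0, 0, -0.05], [0, 0, 0], 0]
  ],
  "newtons": 20
}}

```text
time: 20.85
tcp_pos: [0.4427, -0.0084, 0.2277]
eef_rot: [[0.995, -0.103, -0.009], [-0.103, -0.995, 0.001], [-0.009, 0.0, -1.0]]
wrist_force: [1.0, 0.1, -0.5]
finger_gap: 0.0632
```

```bash
python3 - <<'E'
from plan import *
from strip import *
for n in("top","side"):
    f=grab_frame(n); cv2.imwrite(f"pics/{n}10.png",f["pixels"])
    try: print(n,strip(f,CUT[0],.063,dz=.01,rad=.13))
    except Exception as e: print(n,e)
    P=pts(f,f["depth"]>0); h=loc(CUT,.08,.06); Q=P[(np.hypot(P[:,0]-h[0],P[:,1]-h[1])<.04)&(P[:,2]>.125)&(P[:,2]<.16)]; print("knob",rect(Q,.1,.2))
k=loc(CUT,.08,.046+.060); print(loc(CUT,.08,.046),k); plan([*k,.2],-.103)
b=cv2.imread("pics/side10.png")[130:250,240:400]; cv2.imwrite("pics/c10.png",cv2.resize(b,(640,480),interpolation=2))
E
```

```text
top {'c': array([ 0.3958, -0.0165]), 'size': array([0.021, 0.109]), 'yaw': np.float64(-0.102), 'n': 301, 'slope': array([0.016, 0.078]), 'z': np.float64(0.0635)}
knob (array([0.5327, 0.044 ]), array([0.024, 0.007]), 67.1, 16, np.float64(0.1432))
side {'c': array([ 0.4352, -0.0071]), 'size': array([0.042, 0.188]), 'yaw': np.float64(-0.11), 'n': 715, 'slope': array([0.003, 0.028]), 'z': np.float64(0.0637)}
knob (array([0.5281, 0.054 ]), array([0.016, 0.019]), 88.3, 63, np.float64(0.1436))
[0.52690564 0.02953077] [0.53307472 0.08921278]
t 20.95 tcp [ 0.4465 -0.0091  0.2315] gap 0.0555291746823953 F [-0.3  0.5 -0.6] q [-0.18  0.08  1.75 -0.    1.31  1.5 ] n 3
[[0.0253, -0.0356, 0.0105], [0.0003, -0.0009, -0.0001]]
[[0.0253, -0.0356, 0.0105], [0.0003, -0.0009, -0.0001]]
[[0.0253, -0.0356, 0.0105], [0.0003, -0.0009, -0.0001]]
```

View pics/c10.png

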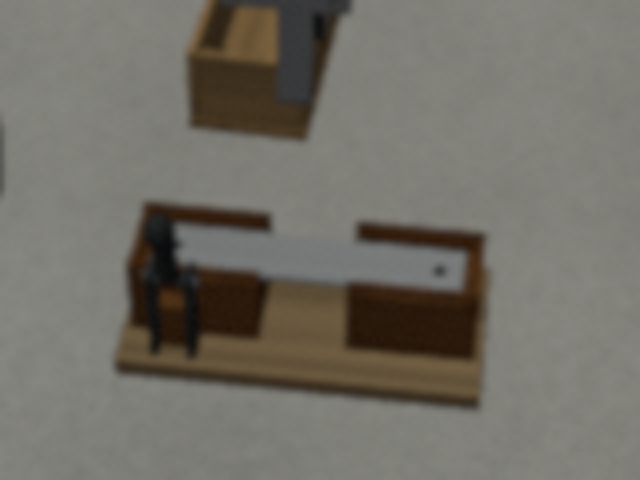

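The crop shows the strip lying in both saddle grooves (dot at 440,270) with the catch open in front (knob at 160,230).

Emit:
{"method": "send_rows", "body": {
  "rows": [
    [[0.025, -0.036, 0], [0, 0, 0], 0],
    [[0.025, -0.036, 0], [0, 0, 0], 0],
    [[0.02, -0.03, 0], [0, 0, 0], 0],
    [[0, 0, 0], [0, 0, 0], 0],
    [[0, 0, 0], [0, 0, 0], 0]
  ]
}}

```text
time: 21.58
tcp_pos: [0.5265, 0.0864, 0.2277]
eef_rot: [[0.994, -0.105, -0.003], [-0.105, -0.994, -0.003], [-0.002, 0.004, -1.0]]
wrist_force: [-0.2, -0.2, -1.0]
finger_gap: 0.0055
```

```bash
python3 - <<'E'
from plan import *
plan([*loc(CUT,.08,.108),.14],-.103)
E
```

```text
t 21.57 tcp [0.5265 0.0864 0.2277] gap 0.005471757144078528 F [-0.2 -0.2 -1. ] q [ 0.03  0.21  1.59 -0.    1.34  1.71] n 2
[[0.0032, -0.0029, 0.0438], [0.0018, 0.0011, -0.001]]
[[0.0032, -0.0028, 0.0438], [0.0018, 0.0011, -0.001]]
```

Emit:
{"method": "send_rows", "body": {
  "rows": [
    [[0.003, -0.008, 0.02], [0, 0, 0], 0],
    [[0.001, -0.002, 0.035], [0, 0, 0], 0],
    [[0, 0, 0.025], [0, 0, 0], 0],
    [[0, 0, 0], [0, 0, 0], 0]
  ]
}}

```text
time: 22.08
tcp_pos: [0.5276, 0.0915, 0.1454]
eef_rot: [[0.994, -0.109, -0.005], [-0.109, -0.994, -0.005], [-0.004, 0.006, -1.0]]
wrist_force: [0.2, -1.3, 0.6]
finger_gap: 0.0007
```

```bash
python3 - <<'E'
from plan import *
plan([*loc(CUT,.08,.1),.138],-.103)
E
```

```text
t 22.07 tcp [0.5276 0.0915 0.1454] gap 0.0006761688140166987 F [ 0.2 -1.3  0.6] q [ 0.05  0.28  1.71 -0.01  1.15  1.73] n 1
[[0.0058, 0.0077, 0.0074], [0.0058, 0.0045, -0.0062]]
```

Emit:
{"method": "send_rows", "body": {
  "rows": [
    [[0.005, 0, 0.007], [0.005, 0.004, -0.006], 0],
    [[0.001, 0.01, 0.001], [0, 0, 0], 0],
    [[0, 0.01, 0], [0, 0, 0], 0],
    [[0, 0.01, 0], [0, 0, 0], 0]
  ]
}}

```text
time: 22.58
tcp_pos: [0.532, 0.0583, 0.1401]
eef_rot: [[0.995, -0.103, 0.005], [-0.103, -0.995, -0.001], [0.005, 0.0, -1.0]]
wrist_force: [-0.0, 0.5, -0.4]
finger_gap: 0.0005
```

Emit:
{"method": "send_rows", "body": {
  "rows": [
    [[0, 0.008, 0], [0, 0, 0], 0],
    [[0, 0.008, 0], [0, 0, 0], 0],
    [[0, 0.005, 0], [0, 0, 0], 0]
  ]
}}

```text
time: 22.95
tcp_pos: [0.5299, 0.035, 0.1407]
eef_rot: [[0.995, -0.104, 0.006], [-0.104, -0.995, -0.001], [0.006, 0.0, -1.0]]
wrist_force: [0.5, 0.3, -0.3]
finger_gap: 0.0003
```

```bash
python3 - <<'E'
from plan import *
from strip import *
f=grab_frame("side"); cv2.imwrite("pics/s11.png",cv2.resize(f["pixels"][130:250,240:400],(640,480),interpolation=2))
print(bot.observe()["tcp_pos"],bot.observe()["wrist_force"])
E
```

```text
[0.52984824 0.03452927 0.14069396] [ 0.07099536  0.0481028  -0.27686525]
```

View pics/s11.png

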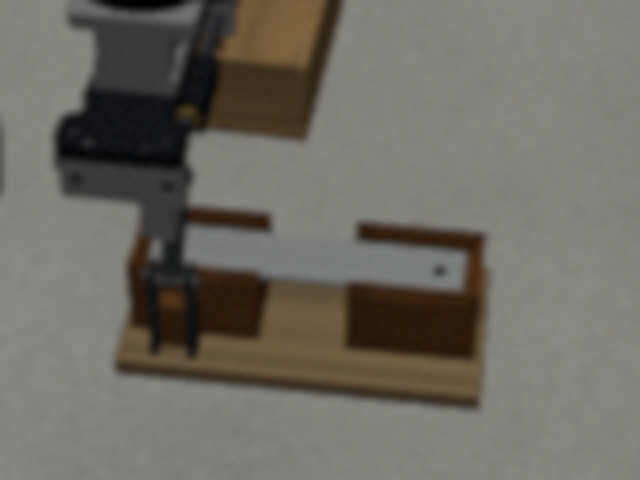

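The knob is no longer upright; a dark arm lies back over the strip at (172,245). The finger partly hides it, so I retreat and check.

Emit:
{"method": "send_rows", "body": {
  "rows": [
    [[0, -0.005, -0.02], [0, 0, 0], 0],
    [[0, 0, -0.05], [0, 0, 0], 0],
    [[0, -0.03, -0.05], [0, 0, 0], 0],
    [[0, -0.05, 0], [0, 0, 0], 0],
    [[0, -0.05, 0], [0, 0, 0], 0],
    [[0, -0.05, 0], [0, 0, 0], 0],
    [[0, 0, 0], [0, 0, 0], 0],
    [[0, 0, 0], [0, 0, 0], 0]
  ]
}}

```text
time: 24.0
tcp_pos: [0.5494, 0.2238, 0.264]
eef_rot: [[0.994, -0.106, 0.006], [-0.106, -0.994, -0.0], [0.006, -0.001, -1.0]]
wrist_force: [0.3, 0.3, -0.4]
finger_gap: 0.0002
```

```bash
python3 - <<'E'
from plan import *
from strip import *
V=[]
for n in("side","top"):
    f=grab_frame(n); print(n,strip(f,CUT[0],.063,dz=.01,rad=.13))
    P=pts(f,f["depth"]>0); c,a=CUT; L=(P[:,:2]-c)@np.array([[np.cos(a),-np.sin(a)],[np.sin(a),np.cos(a)]])
    k=(abs(L[:,0]-.08)<.012)&(abs(L[:,1])<.08)&(P[:,2]>.076)&(P[:,2]<.16); print("catch local y",L[k,1].min().round(3),L[k,1].max().round(3),"z",P[k,2].min().round(3),P[k,2].max().round(3))
    V.append(f["pixels"])
    for t in("jar","cup","soap"):
        l=[x for x in landmark_of(t,f)][:1]; print(t,[on_z(f,[x["uv"]],0)[0][:2].round(3) for x in l])
s=bot.observe(); print(s["time"],s["tcp_pos"],s["wrist_force"])
cv2.imwrite("pics/fin.png",np.vstack([cv2.resize(V[0][130:250,200:420],(550,300),interpolation=2),cv2.resize(V[1][60:260,150:520],(550,300),interpolation=2)]))
E
```

```text
side {'c': array([ 0.4289, -0.0058]), 'size': array([0.043, 0.175]), 'yaw': np.float64(-0.11), 'n': 688, 'slope': array([0.   , 0.022]), 'z': np.float64(0.0638)}
catch local y -0.021 0.057 z 0.076 0.089
jar [array([0.678, 0.143])]
cup [array([ 0.695, -0.15 ])]
soap [array([0.531, 0.465])]
top {'c': array([ 0.4304, -0.0089]), 'size': array([0.043, 0.175]), 'yaw': np.float64(-0.106), 'n': 1095, 'slope': array([0.003, 0.009]), 'z': np.float64(0.0635)}
catch local y -0.029 0.053 z 0.076 0.091
jar [array([0.674, 0.138])]
cup [array([ 0.697, -0.134])]
soap [array([0.527, 0.453])]
24.4 [0.54973449 0.22321358 0.26442018] [-0.25548434  0.51251358 -0.67006232]
```

View pics/fin.png

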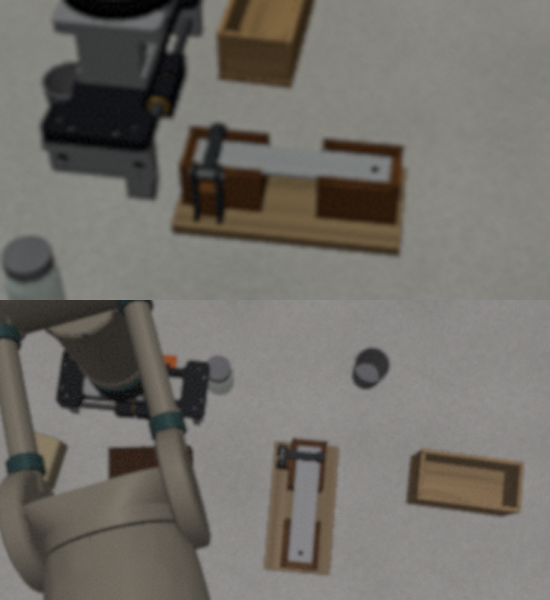

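The catch lies level across the strip (crop 212,145 and 300,455), the strip sits in both saddles, and the jar, cup and soap stand where they were. The arm touches nothing, so I hand in.

```bash
python3 -c "
from bench import bot
print(bot.sign_off())"
```

```text
the job is handed in; nothing more can be done
None
```

The job is done and handed in at about 24.4 s of the 72 s allowed; sign-off reports no verdict. I dragged the aluminium strip about 70 mm so its end stuck out over the slab's far edge, gripped that end and laid it flat across the mould's walls, then let go. I took it again round its middle, lowered it into both saddles until it touched at the expected height, and pushed the catch past upright so it fell shut.

- **Strip:** its top is at about 64 mm, so it is fully down. It is centred to about 2 mm and in line to about 0.01 rad. The side camera's depth gave a cross-slope of about 0.02 rad and the top camera's about 0.01 rad. I put that down to depth noise at the groove walls, but it is the least certain reading.
- **Catch:** it lies level across the strip, with its top at about 90 mm.
- **Bystanders:** the cup's position differed by 16 mm between the two cameras (network scatter). The pictures show the jar, cup and soap unmoved, and nothing ever touched them.
- **Robot:** the gripper was well clear of everything, with wrist force near zero.

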